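# Clear the jammed table marker

### The job

A wooden table marker has jammed crosswise at the throat of the steel return chute, its ends caught under the two lips. Push it back up the chute until it lies clear of the lips in the open bay, then lift it out over the chute's walls and lay it gently, flat, in the dark wooden tray.

Things in the scene. Friction and masses are not known exactly. Their poses are not given: they have to be found in the camera images.
- marker_center (a point): Centre of the jammed marker: beech bar 100 mm long (its y), 24 mm wide (x), 24 mm high (z), 45 g, thin dark groove along its top. It lies across the chute just up-slope of the throat, tilted 12 degrees with the floor, up to 5 degrees askew and 3 mm off the middle. Friction holds it wherever it is left on the slope. Like markers lying on the counter are bystanders.
- chute: Fixed open-topped steel chute. Origin on the counter under the middle of the throat; x points level up-chute, y across, z up. The floor's top is 48 mm above the origin and rises 12 degrees along x. Down-slope (-x) of the throat runs a channel 60 mm wide inside, 112 mm long, open above, stop at its foot. All walls are 3 mm thick, 31 mm high, square to the floor.
- bay (a point): Point on the floor of the chute's wide bay, mid-width, 96 mm up-slope of the throat; axes as the chute's. The bay runs 0 to 150 mm up-slope, 118 mm wide inside, upper end open. From 0 to 42 mm a lip (3 mm thick, underside 28 mm over the floor) reaches in from each wall, leaving a 60 mm gap, open above, in line with the channel. From 42 mm on it is open above.
- tray_in (a point): Centre of the inner floor of the empty fixed tray of dark wood: outside 190 mm along its x, 150 mm along its y, 28 mm high, walls 5 mm thick, floor 5 mm above the counter. z is up.
Mind the look-alikes: they are no part of the job. Leave any purple or turquoise look-alike of the part that bears marker_center alone.

How it is judged:
On the way, in this order (a step that is already met when the one before it is completed fails the run):
1. the marker has been pushed up the chute, clear of the lips, and is still lying on the chute's floor (x of marker_center in the frame of chute between 0.052 and 0.15 m and y of marker_center in the frame of chute between -0.04 and 0.04 m and z of marker_center in the frame of chute below 0.095 m), for 0.2 s.
2. the marker has been lifted above the chute's walls (its centre over 115 mm above the counter) (height (world z) of marker_center above 0.115 m), for 0.1 s.
At the end, for the whole second after the job is handed in: The marker lies flat and at rest anywhere on the floor of the dark wooden tray: its centre within 80 mm (tray x) and 60 mm (tray y) of the tray's centre and less than 20 mm above the tray's floor (x of marker_center in the frame of tray_in between -0.08 and 0.08 m and y of marker_center in the frame of tray_in between -0.06 and 0.06 m and z of marker_center in the frame of tray_in below 0.02 m and linear speed of marker below 0.02 m/s); the robot touches nothing.
It fails at once if the marker is dropped or flung: it moves faster than 0.8 m/s while the gripper does not touch it (linear speed of marker above 0.8 m/s and contact force between the fingers and marker below 0.05 N).
It also fails if it takes over 46 s, if anything falls off the work surface, if the arm or the gripper's body presses on something with over 40 N, if the wrist force passes 120 N, or if a joint passes its speed limit or range.

### The arm

A 6-joint arm with a two-finger parallel gripper is mounted at the origin on the work surface. World frame = base frame: x ahead of the robot, y to its left, z up, the work surface at z = 0. Lengths are in m, angles in rad, forces in N, time in s.
With the tool pointing down it reaches from about 0.35 to 0.975 m from the base axis. Payload 4.9 kg.
Tool frame: the origin (TCP) lies between the finger pads; the fingertips stand 22 mm ahead of it and the grasp point (between the pads) lies 3 mm ahead of it; z points along the fingers, y is the line along which they close (so a half turn about z gives the same grasp; the last joint's range is limited). The gripper opens to 85 mm and grips with 20 to 120 N. Pads are 22 mm wide; open, the fingers measure 114 mm over their backs; the gripper's body (76 mm by 85 mm) begins 54 mm behind the grasp point. The pads swing forward as they close: fully open they stand 13 mm farther back than shut.
Start: joints at [-1.357, 0.053, 1.613, -0, 1.476, -0.119], TCP at [0.204, -0.591, 0.253] pointing down, gripper open.
Joint ranges: [-3.01, 3.01], [-1.01, 2.22], [0.06, 2.58], [-1.02, 4.17], [0.09, 2.62], [-3.14, 3.14]. Speed limits (rad/s): [2.57, 2.57, 3.14, 3.14, 3.14, 3.14].

### API

Orientations are given as a unit quaternion [w, x, y, z].
In Python, from plant import state, grab_frame, get_calibration, job_done, recognise, regions_of gives the robot as it stands.
- The arm moves only by the tool apply_moves, never from a script. Its argument "targets" is a list of rows, each an object with "translation": the shift along the tool's x, y, z normalised to -1 to 1, where 1 is 100 mm, a list of three; "twist": the turn about the tool's z normalised to -1 to 1, where 1 is 0.1 rad; "hand": the opening, from 0 (shut) to 1 (fully open). A call has 1 to 8 rows; each row shifts and turns the commanded pose from where the row before left it, along the tool's axes as they then stand; what a row does not reach is not made up. A row lasts 1/10 s, in which the tool goes at most 50 mm and 8.59 degrees, less where a joint would pass 70% of its speed; a pose out of reach is approached as far as the arm can. A call with a number of a shift or a turn outside -1 to 1 is refused whole. A call with a gripper value outside its range is refused whole. The fingers move at their own pace and stop on an object; the grip force is fixed at half the most. Time passes only in rows, so rows that do not move let the fingers close. It gives the time, the measured TCP pose, the force, the opening and the grip force at its end, in the units of the state.
- state(): the state, without advancing time (a new reading comes with each control period).
- grab_frame(name): name is "side" or "top" or "wrist"; returns the picture (480x640x3 uint8, red, green, blue); there is no depth.
- get_calibration(name): a dict with "camera_matrix" (3x3 intrinsics, pixels), "pose" (4x4, takes a point from camera to world coordinates). Camera axes: x right, y up, looking along -z (the intrinsics and any distortion apply to the point x, -y, -z); pixel columns grow to the right and rows downward; lengths in m; the calibration is good to about 2 mm. A picture is of the moment at which its call begins: read the wrist's pose just before it. get_calibration takes no time and is no camera call; for the wrist camera it gives the pose at the moment of the call.
- job_done(): hands the job in; it is judged then, once.
Trained networks look in the newest picture that a camera, given by its name, has taken for a name from the list of things; names that differ only in an ending like _2 or _b are one class to them, and where a whole thing is asked for, a point or a joint stands for the part that bears it (a point fixed in the world has none). Each returns a list of dicts, best first, with "score" (0 to 1); they miss things now and then, are a little off and sometimes report something else, mostly with a low value. They report only what shows in the picture. A call takes as long as a camera call. They do not tell look-alikes from the thing itself.
- recognise(camera, query): "point" ([x, y, z] in m, in world coordinates, good to about 4 mm: the middle of the surface that is visible of it).
- regions_of(camera, query): "pixels" (480x640 bool, what is visible of it).
The state is a dict: "time": time; "joint_pos": joint angles; "joint_vel": joint speeds; "joint_efforts": joint torques, N m; "tool_pos": TCP position; "tool_rot": TCP orientation; "contact_force": force on the tool from outside, world axes, zero at the start; "ft_torque": the same for the moment, N m; "gripper_width": opening from 0.0 (shut) to 1.0 (fully open); "grasp_force": force on a finger pad.
Only numpy, scipy, OpenCV 4.12 (cv2) and the standard library are available. Lean on these libraries where they do the work, as an engineer would, in place of code of your own. Each camera call takes 0.05 s, during which the arm holds its last target. There are 200 camera calls.

## Working session

There is one attempt and no reset: what is moved stays moved. The work goes in short steps, Python scripts to look and compute and a tool call to move; the robot and the scene stay as the last step left them, time stands still between calls to the robot, and variables do not carry over. Pictures are saved under pics/ and viewed, at most 12 in all, crops included, and the job is handed in when it is done.

Besides the shell and the picture viewer there is one more tool, called after "Emit:" by a JSON object that holds its "method" and its "body", one argument or row to a line. apply_moves: Moves the arm, as the interface text tells. Its arguments: {"type":"object","properties":{"targets":{"type":"array"}},"required":["targets"]}

```bash
mkdir -p pics; cat > h.py <<'E'
import numpy as np, cv2
from plant import *
def save(f,n): cv2.imwrite('pics/'+n,cv2.cvtColor(f,cv2.COLOR_RGB2BGR))
def proj(c,P):
    K=np.array(c['camera_matrix']);T=np.linalg.inv(np.array(c['pose']))
    p=(np.atleast_2d(P)@T[:3,:3].T+T[:3,3])*[1,-1,-1]
    p=p@K.T; return p[:,:2]/p[:,2:]
def ray(c,uv):
    K=np.array(c['camera_matrix']);T=np.array(c['pose'])
    d=np.linalg.inv(K)@np.array([uv[0],uv[1],1.])*[1,-1,-1]
    return T[:3,3],T[:3,:3]@d
def onz(c,uv,z):
    o,d=ray(c,uv); return o+d*(z-o[2])/d[2]
E
python3 - <<'E'
from h import *
for n in ('top','side'):
    save(grab_frame(n),n+'1.png'); c=get_calibration(n); print(n,np.round(c['pose'],3).tolist(),np.round(c['camera_matrix'],1).tolist(),c.keys())
    for q in ('marker_center','chute','tray_in'):
        print(q,[(np.round(r['point'],3).tolist(),round(r['score'],2),proj(c,r['point']).round().tolist()) for r in recognise(n,q)])
s=state();print(s)
E
```

```text
top [[0.021, 0.984, -0.179, 0.516], [-1.0, 0.022, 0.007, -0.024], [0.011, 0.179, 0.984, 0.761], [0.0, 0.0, 0.0, 1.0]] [[518.2, 0.0, 316.3], [0.0, 518.2, 226.4], [0.0, 0.0, 1.0]] dict_keys(['camera_matrix', 'pose'])
marker_center [([0.629, -0.256, 0.023], 0.85, [[474.0, 244.0]]), ([0.534, -0.109, 0.077], 0.81, [[376.0, 308.0]]), ([0.761, -0.15, 0.025], 0.77, [[400.0, 155.0]])]
chute [([0.568, -0.112, 0.064], 0.86, [[378.0, 283.0]])]
tray_in [([0.508, 0.192, 0.007], 0.95, [[159.0, 323.0]])]
side [[-0.967, 0.152, -0.205, 0.474], [-0.255, -0.602, 0.757, 0.592], [-0.009, 0.784, 0.62, 0.599], [0.0, 0.0, 0.0, 1.0]] [[504.2, 0.0, 317.9], [0.0, 504.2, 243.3], [0.0, 0.0, 1.0]] dict_keys(['camera_matrix', 'pose'])
marker_center [([0.539, -0.117, 0.072], 0.89, [[388.0, 230.0]]), ([0.757, -0.135, 0.02], 0.73, [[274.0, 230.0]]), ([0.659, -0.276, 0.026], 0.56, [[340.0, 195.0]])]
chute [([0.56, -0.093, 0.06], 0.6, [[373.0, 242.0]])]
tray_in [([0.507, 0.196, 0.006], 0.63, [[373.0, 409.0]])]
{'time': 0.4, 'joint_pos': array([-1.35698441e+00,  5.27771590e-02,  1.61311227e+00,  5.62381029e-06,
        1.47599125e+00, -1.19015958e-01]), 'joint_vel': array([ 3.69708134e-04, -1.13644386e-03, -1.20001938e-03,  1.66623389e-05,
       -6.71446888e-04, -1.39896636e-03]), 'joint_efforts': array([-2.36671440e-04, -3.93054128e+01, -3.69810784e+01, -1.46845487e-04,
        2.48622833e-03,  6.85600355e-06]), 'tool_pos': array([ 0.20416877, -0.59060405,  0.25312875]), 'tool_rot': array([-1.43982211e-04,  9.86185161e-01,  1.65646635e-01, -4.02719412e-06]), 'contact_force': array([0.58270283, 0.12068593, 0.27486427]), 'ft_torque': array([-0.0116186 , -0.00713958,  0.02319677]), 'grasp_force': 0.0, 'gripper_width': 0.9991557775994941}
```

View pics/top1.png

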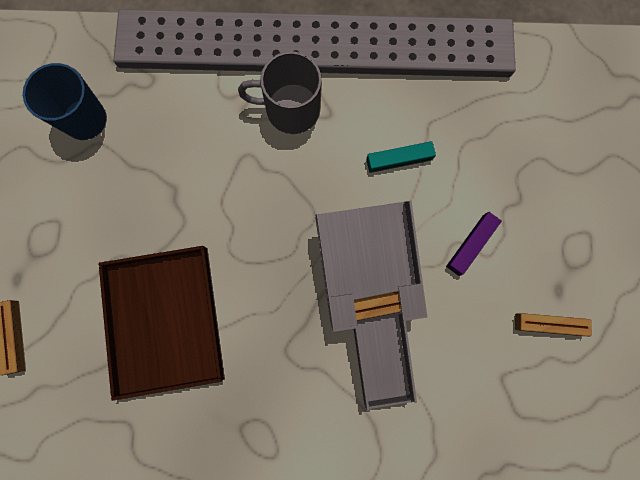

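```bash
python3 - <<'E'
import cv2
i=cv2.imread('pics/top1.png')[200:410,290:500]; cv2.imwrite('pics/crop1.png',cv2.resize(i,(600,600),interpolation=cv2.INTER_CUBIC))
E
```

```text
(no output)
```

View pics/crop1.png

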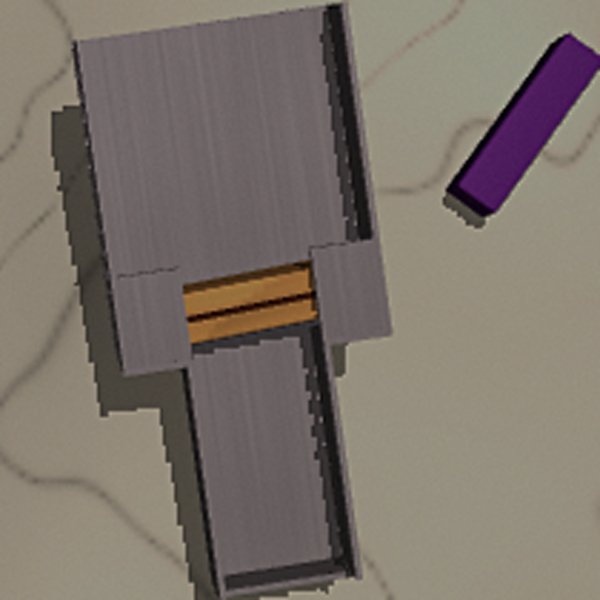

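The marker wanted is one of these five:
- beech in the chute throat (376,306)
- beech on the counter (10,337)
- beech on the counter (553,325)
- turquoise (400,156)
- purple (474,243)

The jammed one is the beech bar with a dark groove at (376,306), between the lips. The crop confirms it. The tray is at (160,322). Next I'll fit the chute pose from its corners.

```bash
cat >> h.py <<'E'
A=np.radians(12)
def ch(p,s,y,n):
    x0,y0,w=p[:3]; x=s*np.cos(A)-n*np.sin(A); z=.048+s*np.sin(A)+n*np.cos(A)
    return np.stack([x0+np.cos(w)*x-np.sin(w)*y,y0+np.sin(w)*x+np.cos(w)*y,z+0*y],-1)
E
python3 - <<'E'
from h import *
from scipy.optimize import least_squares as LS
c=get_calibration('top')
cr=np.array([[125,376],[391,333],[180,268],[310,248],[75,42],[346,3],[220,597],[360,577]])/600*210+[290,200]
m=np.array([[0,.062,.031],[0,-.062,.031],[.042,.03,.031],[.042,-.03,.031],[.15,.062,.031],[.15,-.062,.031],[-.115,.033,.031],[-.115,-.033,.031]])
f=lambda p:(proj(c,ch(p,*m.T))-cr).ravel()
r=LS(f,[.52,-.12,.1],loss='soft_l1');print(r.x,np.degrees(r.x[2]),r.fun.reshape(-1,2).round(1).tolist())
p=r.x
g=np.array([[187,318],[316,296]])/600*210+[290,200]
gf=lambda q:(proj(c,ch(p,q,np.array([.03,-.03]),.024))-g)[:,1]
q=LS(gf,[.02,.02]).x;print('groove s at y=+-30',q,'skew',np.degrees(np.arctan2(q[0]-q[1],.06)))
print('marker', ch(p,q.mean(),0.,.012),'yaw chute',p[2])
# side-camera check
cs=get_calibration('side'); i=cv2.imread('pics/side1.png')
for u in proj(cs,ch(p,*m.T)): cv2.circle(i,tuple(int(round(v)) for v in u),2,(0,0,255),-1)
j=i[150:330,280:480]; cv2.imwrite('pics/crop2.png',cv2.resize(j,(660,594),interpolation=cv2.INTER_CUBIC))
# tray corners
for u in [(99,263),(207,247),(223,381),(112,399)]: print(u,onz(c,u,.028).round(4))
E
```

```text
[ 0.52188415 -0.11249135  0.16797114] 9.624037342801014 [[-1.0, -2.2], [0.0, -1.4], [-0.3, -0.1], [-0.2, 0.1], [0.1, -0.2], [0.2, -0.1], [0.2, 3.9], [0.9, 3.0]]
groove s at y=+-30 [0.01757543 0.01878278] skew -1.1527761059346207
marker [ 0.53695591 -0.10993565  0.06351742] yaw chute 0.16797113896676388
(99, 263) [0.5896 0.2772 0.028 ]
(207, 247) [0.6158 0.1263 0.028 ]
(223, 381) [0.4324 0.0939 0.028 ]
(112, 399) [0.4061 0.2422 0.028 ]
```

View pics/crop2.png

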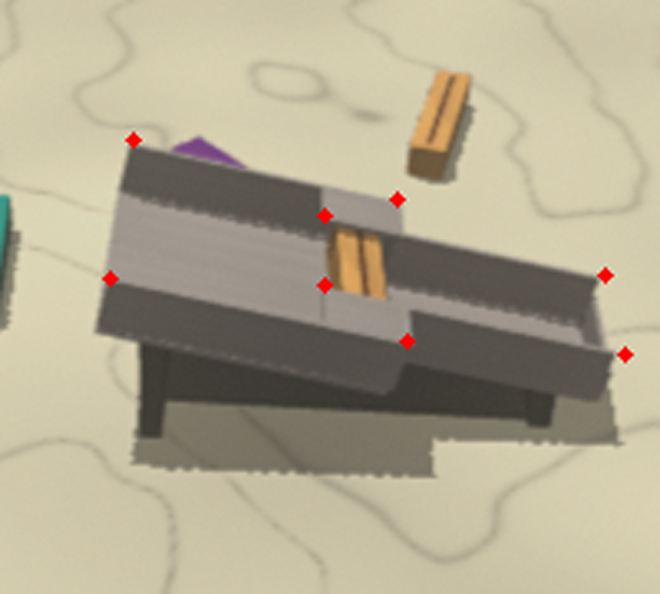

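Emit:
{"method": "apply_moves", "body": {
  "targets": [
    {"translation": [0.307,-0.252,0],"twist": 0,"hand": 0},
    {"translation": [0.307,-0.252,0],"twist": 0,"hand": 0},
    {"translation": [0.307,-0.252,0],"twist": 0,"hand": 0},
    {"translation": [0.307,-0.252,0],"twist": 0,"hand": 0},
    {"translation": [0.307,-0.252,0],"twist": 0,"hand": 0},
    {"translation": [0.307,-0.252,0],"twist": 0,"hand": 0},
    {"translation": [0.307,-0.252,0],"twist": 0,"hand": 0}
  ]
}}

```text
time: 1.1
tool_pos: [0.3503, -0.3524, 0.2535]
tool_rot: [0.0, 0.986, 0.165, 0.0]
contact_force: [0.4, -0.7, 0.1]
gripper_width: -0.002
grasp_force: 0.0
```

Emit:
{"method": "apply_moves", "body": {
  "targets": [
    {"translation": [0.307,-0.252,0],"twist": 0,"hand": 0},
    {"translation": [0.307,-0.252,0],"twist": 0,"hand": 0},
    {"translation": [0.307,-0.252,0],"twist": 0,"hand": 0},
    {"translation": [0.307,-0.252,0],"twist": 0,"hand": 0},
    {"translation": [0.307,-0.252,0],"twist": 0,"hand": 0},
    {"translation": [0.307,-0.252,0],"twist": 0,"hand": 0},
    {"translation": [0.307,-0.252,0],"twist": 0,"hand": 0}
  ]
}}

```text
time: 1.8
tool_pos: [0.4958, -0.1153, 0.2536]
tool_rot: [0.0, 0.986, 0.166, 0.0]
contact_force: [-0.2, 0.1, -1.1]
gripper_width: 0.001
grasp_force: 0.0
```

Emit:
{"method": "apply_moves", "body": {
  "targets": [
    {"translation": [0,0,0],"twist": -1,"hand": 0},
    {"translation": [0,0,0],"twist": -1,"hand": 0},
    {"translation": [0,0,0],"twist": -1,"hand": 0},
    {"translation": [0,0,0],"twist": -1,"hand": 0},
    {"translation": [0,0,0],"twist": -1,"hand": 0},
    {"translation": [0,0,0],"twist": -1,"hand": 0},
    {"translation": [0,0,0],"twist": -1,"hand": 0}
  ]
}}

```text
time: 2.5
tool_pos: [0.4951, -0.1168, 0.2534]
tool_rot: [0.0, 0.869, 0.496, 0.0]
contact_force: [0.2, -0.8, -0.1]
gripper_width: 0.002
grasp_force: 0.0
```

Emit:
{"method": "apply_moves", "body": {
  "targets": [
    {"translation": [0,0,0],"twist": -1,"hand": 0},
    {"translation": [0,0,0],"twist": -1,"hand": 0},
    {"translation": [0,0,0],"twist": -1,"hand": 0},
    {"translation": [0,0,0],"twist": -1,"hand": 0},
    {"translation": [0,0,0],"twist": -1,"hand": 0},
    {"translation": [0,0,0],"twist": -1,"hand": 0},
    {"translation": [0,0,0],"twist": -1,"hand": 0},
    {"translation": [0,0,0],"twist": 0,"hand": 0}
  ]
}}

```text
time: 3.3
tool_pos: [0.4951, -0.1168, 0.2534]
tool_rot: [0.0, 0.648, 0.762, 0.0]
contact_force: [-0.3, -0.2, 0.7]
gripper_width: -0.002
grasp_force: 0.0
```

```bash
cat >> h.py <<'E'
P=np.array([0.5219,-0.1125,0.168])
def tochute(w):
    d=np.asarray(w)-[P[0],P[1],0]; c,s=np.cos(P[2]),np.sin(P[2]); return np.array([c*d[0]+s*d[1],-s*d[0]+c*d[1],d[2]])
def where():
    s=state(); q=s['tool_rot']; from scipy.spatial.transform import Rotation as R
    M=R.from_quat(np.roll(q,-1)).as_matrix()
    print('t',s['time'],'tcp',s['tool_pos'].round(4),'chute',tochute(s['tool_pos']).round(4),'tool y yaw',round(np.arctan2(M[1,1],M[0,1]),4),'tilt',M[2,2].round(4),'F',s['contact_force'].round(1),'w',round(s['gripper_width'],3),s['grasp_force'])
E
python3 - <<'E'
from h import *
where(); save(grab_frame('wrist'),'w1.png'); c=get_calibration('wrist')
print(np.round(c['pose'],3).tolist(),np.round(c['camera_matrix'],1).tolist())
print([(tochute(r['point']).round(4),r['score']) for r in recognise('wrist','marker_center')])
i=cv2.imread('pics/w1.png')
for s,y,n in [(0,.062,.031),(0,-.062,.031),(.042,.03,.031),(.042,-.03,.031),(.15,.062,.031),(.15,-.062,.031),(-.112,.033,.031),(-.112,-.033,.031),(.018,0,.024)]:
    u=proj(c,ch(P,s,np.array([y]),n))[0]; print(u.round())
    if np.all(abs(u)<700): cv2.circle(i,(int(u[0]),int(u[1])),3,(0,0,255),-1)
cv2.imwrite('pics/w1m.png',i)
E
```

```text
t 3.3 tcp [ 0.4951 -0.1168  0.2534] chute [-2.710e-02  2.000e-04  2.534e-01] tool y yaw 0.1618 tilt -1.0 F [-0.3 -0.2  0.7] w -0.002 0.0
[[0.987, -0.151, -0.052, 0.48], [0.159, 0.934, 0.321, -0.033], [0.0, -0.325, 0.946, 0.373], [0.0, 0.0, 0.0, 1.0]] [[364.6, 0.0, 320.6], [0.0, 364.6, 239.4], [0.0, 0.0, 1.0]]
[(array([ 0.2248, -0.0719,  0.0228]), 0.71), (array([0.0125, 0.0032, 0.0756]), 0.67), (array([ 0.0806, -0.1551,  0.022 ]), 0.61)]
[348. 146.]
[345. 288.]
[400. 188.]
[395. 258.]
[559. 148.]
[528. 304.]
[220. 179.]
[227. 250.]
[369. 220.]
```

View pics/w1m.png

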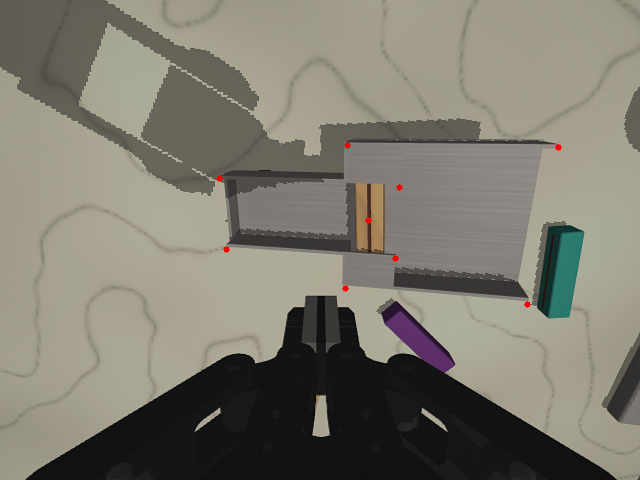

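The corner dots match the chute to about 3 mm. The marker lies at (370,218), with its groove at about x=369. Now I'll lower the shut fingers into the channel just down-slope of it.

Emit:
{"method": "apply_moves", "body": {
  "targets": [
    {"translation": [0.015,0,0.4],"twist": 0,"hand": 0},
    {"translation": [0,0,0.4],"twist": 0,"hand": 0},
    {"translation": [0,0,0.4],"twist": 0,"hand": 0},
    {"translation": [0,0,0.3],"twist": 0,"hand": 0},
    {"translation": [0,0,0.2],"twist": 0,"hand": 0},
    {"translation": [0,0,0.07],"twist": 0,"hand": 0},
    {"translation": [0,0,0],"twist": 0,"hand": 0}
  ]
}}

```text
time: 4.1
tool_pos: [0.4943, -0.1151, 0.0754]
tool_rot: [-0.001, 0.648, 0.762, -0.0]
contact_force: [-0.7, 0.6, 1.1]
gripper_width: -0.003
grasp_force: 0.0
```

```bash
python3 - <<'E'
from h import *
where(); f=grab_frame('side'); save(f,'s2.png')
i=cv2.imread('pics/s2.png')[150:330,280:480]; cv2.imwrite('pics/s2c.png',cv2.resize(i,(660,594),interpolation=cv2.INTER_CUBIC))
E
```

```text
t 4.1 tcp [ 0.4943 -0.1151  0.0754] chute [-0.0277  0.002   0.0754] tool y yaw 0.1611 tilt -1.0 F [-0.7  0.6  1.1] w -0.003 0.0
```

View pics/s2c.png

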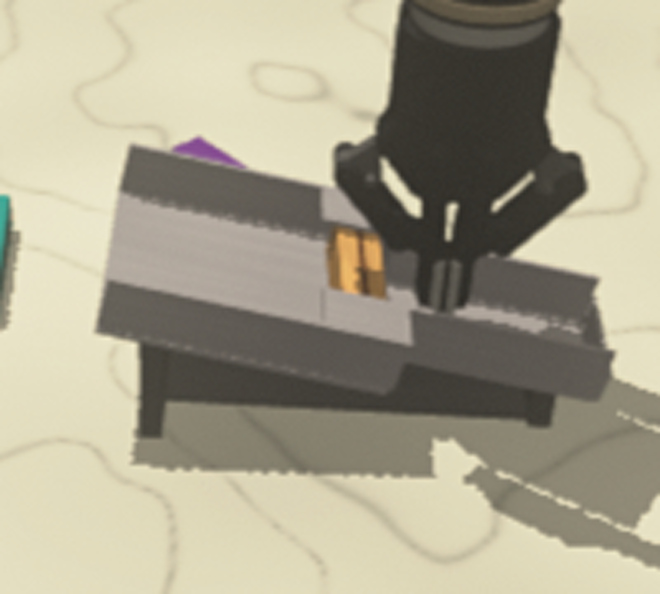

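Emit:
{"method": "apply_moves", "body": {
  "targets": [
    {"translation": [0,0.06,-0.012],"twist": 0,"hand": 0},
    {"translation": [0,0.06,-0.013],"twist": 0,"hand": 0},
    {"translation": [0,0.06,-0.013],"twist": 0,"hand": 0},
    {"translation": [0,0.06,-0.013],"twist": 0,"hand": 0},
    {"translation": [0,0.06,-0.013],"twist": 0,"hand": 0},
    {"translation": [0,0.06,-0.013],"twist": 0,"hand": 0}
  ]
}}

```text
time: 4.75
tool_pos: [0.531, -0.1095, 0.0842]
tool_rot: [-0.0, 0.648, 0.762, -0.0]
contact_force: [-0.5, 0.3, 0.8]
gripper_width: -0.002
grasp_force: 0.7
```

Emit:
{"method": "apply_moves", "body": {
  "targets": [
    {"translation": [0,0.06,-0.013],"twist": 0,"hand": 0},
    {"translation": [0,0.06,-0.013],"twist": 0,"hand": 0},
    {"translation": [0,0.06,-0.013],"twist": 0,"hand": 0},
    {"translation": [0,0.06,-0.013],"twist": 0,"hand": 0},
    {"translation": [0,0,0],"twist": 0,"hand": 0}
  ]
}}

```text
time: 5.25
tool_pos: [0.5552, -0.1056, 0.0896]
tool_rot: [0.001, 0.647, 0.762, 0.0]
contact_force: [0.7, -0.3, 0.5]
gripper_width: 0.003
grasp_force: 0.0
```

```bash
python3 - <<'E'
from h import *
where(); f=grab_frame('side'); save(f,'s3.png'); r=regions_of('side','marker_center')
print([(tochute(a['point']).round(4),round(a['score'],2)) for a in recognise('side','marker_center')])
i=cv2.imread('pics/s3.png')[150:330,280:480]; cv2.imwrite('pics/s3c.png',cv2.resize(i,(660,594),interpolation=cv2.INTER_CUBIC))
E
```

```text
t 5.25 tcp [ 0.5552 -0.1056  0.0896] chute [0.034  0.0012 0.0896] tool y yaw 0.1623 tilt -1.0 F [ 0.7 -0.3  0.5] w 0.003 0.0
[(array([0.0629, 0.0108, 0.0825]), 0.89), (array([ 0.2298, -0.0624,  0.0216]), 0.6), (array([ 0.1115, -0.1913,  0.0253]), 0.38)]
```

View pics/s3c.png

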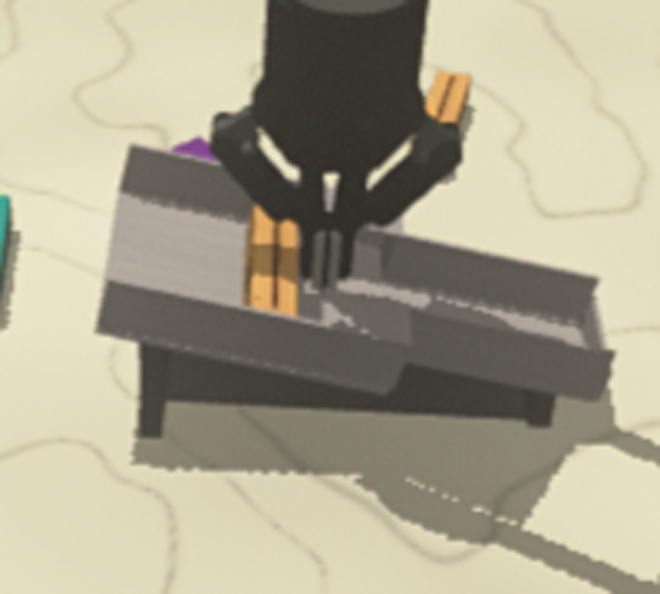

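The marker is clear of the lips and flat, at about (272,260) in this crop. I'll push it 24 mm further, let it settle, then back off and rise.

Emit:
{"method": "apply_moves", "body": {
  "targets": [
    {"translation": [0,0.06,-0.013],"twist": 0,"hand": 0},
    {"translation": [0,0.06,-0.013],"twist": 0,"hand": 0},
    {"translation": [0,0.06,-0.013],"twist": 0,"hand": 0},
    {"translation": [0,0.06,-0.013],"twist": 0,"hand": 0},
    {"translation": [0,0,0],"twist": 0,"hand": 0},
    {"translation": [0,-0.06,0],"twist": 0,"hand": 0},
    {"translation": [0,-0.06,0],"twist": 0,"hand": 0}
  ]
}}

```text
time: 6.1
tool_pos: [0.5654, -0.1037, 0.0942]
tool_rot: [-0.0, 0.648, 0.762, -0.0]
contact_force: [-0.1, -1.4, 0.5]
gripper_width: -0.003
grasp_force: 0.0
```

Emit:
{"method": "apply_moves", "body": {
  "targets": [
    {"translation": [0,0,-0.3],"twist": 0,"hand": 0},
    {"translation": [0,0,-0.5],"twist": 0,"hand": 0.4},
    {"translation": [0,-0.3,-0.4],"twist": 0,"hand": 0.4},
    {"translation": [0,0,0],"twist": 0,"hand": 0.4}
  ]
}}

```text
time: 6.5
tool_pos: [0.5376, -0.11, 0.2225]
tool_rot: [0.006, 0.648, 0.762, 0.002]
contact_force: [0.9, -0.5, 1.3]
gripper_width: 0.401
grasp_force: 0.0
```

```bash
python3 - <<'E'
from h import *
where()
for n in('side','wrist','top'):
    save(grab_frame(n),n+'4.png'); print(n,[(tochute(a['point']).round(4),round(a['score'],2)) for a in recognise(n,'marker_center')])
    c=get_calibration(n)
    for r in regions_of(n,'marker_center'):
        m=r['pixels'].astype(np.uint8); rr=cv2.minAreaRect(cv2.findNonZero(m)); b=cv2.boxPoints(rr)
        o,d=ray(c,rr[0]); # height ~ top face near x=.085: z
        k=np.array([tochute(onz(c,u,.09)) for u in b]).round(4)
        if abs(k.mean(0)[0]-.08)<.05 and abs(k.mean(0)[1])<.05: print(n,'box',np.round(rr[0]),k[:,:2].tolist())
b=cv2.imread('pics/wrist4.png');cv2.imwrite('pics/w4c.png',b)
E
```

```text
t 6.5 tcp [ 0.5376 -0.11    0.2225] chute [ 1.590e-02 -2.000e-04  2.225e-01] tool y yaw 0.1612 tilt -0.9999 F [ 0.9 -0.5  1.3] w 0.401 0.0
side [(array([0.0856, 0.005 , 0.0895]), 0.93), (array([ 0.2308, -0.0611,  0.0202]), 0.57)]
side box [348. 225.] [[0.0996, 0.0508], [0.0992, -0.0438], [0.0713, -0.041], [0.0739, 0.0529]]
wrist [(array([0.0832, 0.0092, 0.0877]), 0.89), (array([ 0.2228, -0.0723,  0.0255]), 0.74), (array([ 0.0494, -0.1354,  0.0183]), 0.51)]
wrist box [420. 230.] [[0.0686, -0.0414], [0.0689, 0.0596], [0.0935, 0.0577], [0.0966, -0.0437]]
top [(array([0.0876, 0.0388, 0.0904]), 0.88), (array([ 0.2279, -0.0728,  0.023 ]), 0.88), (array([ 0.1122, -0.1928,  0.0192]), 0.58)]
top box [341. 257.] [[0.0969, 0.0524], [0.0968, 0.0214], [0.0714, 0.0219], [0.0716, 0.0526]]
```

View pics/wrist4.png

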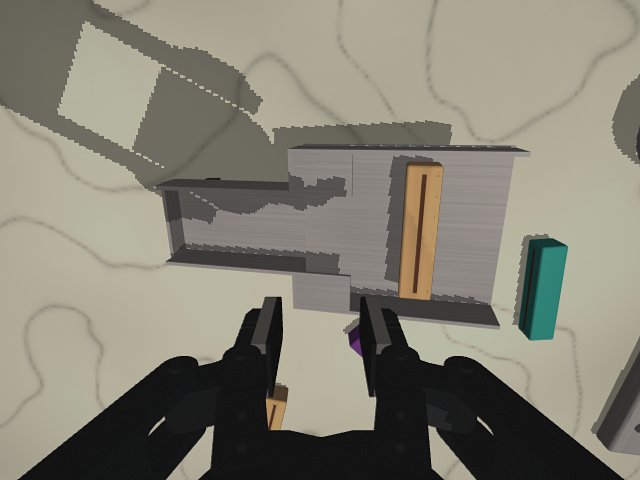

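The marker is flat in the bay, from (425,165) to (416,298), and hardly askew. I'll move over it, descend and grip.

Emit:
{"method": "apply_moves", "body": {
  "targets": [
    {"translation": [0.05,0.35,0],"twist": 0,"hand": 0.6},
    {"translation": [0,0.35,0],"twist": 0,"hand": 0.6},
    {"translation": [0,0,0.4],"twist": 0,"hand": 0.6},
    {"translation": [0,0,0.4],"twist": 0,"hand": 0.6},
    {"translation": [0,0,0.2],"twist": 0,"hand": 0.6},
    {"translation": [0,0,0.15],"twist": 0,"hand": 0.6},
    {"translation": [0,0,0],"twist": 0,"hand": 0.6}
  ]
}}

```text
time: 7.65
tool_pos: [0.603, -0.0918, 0.0963]
tool_rot: [-0.002, 0.648, 0.762, -0.001]
contact_force: [0.6, -0.6, -0.4]
gripper_width: 0.601
grasp_force: 0.0
```

```bash
python3 - <<'E'
from h import *
where(); save(grab_frame('side'),'s5.png'); i=cv2.imread('pics/s5.png')[130:310,260:460]; cv2.imwrite('pics/s5c.png',cv2.resize(i,(660,594),interpolation=cv2.INTER_CUBIC))
E
```

```text
t 7.65 tcp [ 0.603  -0.0918  0.0963] chute [0.0834 0.0068 0.0963] tool y yaw 0.162 tilt -1.0 F [ 0.6 -0.6 -0.4] w 0.601 0.0
```

View pics/s5c.png

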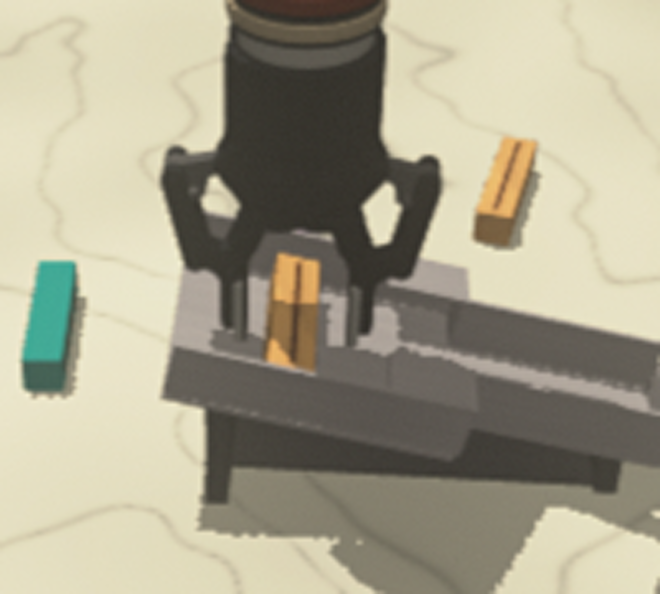

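The marker sits between the fingers. Closing, then lifting.

Emit:
{"method": "apply_moves", "body": {
  "targets": [
    {"translation": [0,0,0],"twist": 0,"hand": 0},
    {"translation": [0,0,0],"twist": 0,"hand": 0},
    {"translation": [0,0,0],"twist": 0,"hand": 0},
    {"translation": [0,0,0],"twist": 0,"hand": 0},
    {"translation": [0,0,-0.05],"twist": 0,"hand": 0},
    {"translation": [0,0,-0.1],"twist": 0,"hand": 0},
    {"translation": [0,0,-0.2],"twist": 0,"hand": 0},
    {"translation": [0,0,-0.2],"twist": 0,"hand": 0}
  ]
}}

```text
time: 8.5
tool_pos: [0.6042, -0.0922, 0.1549]
tool_rot: [-0.0, 0.648, 0.762, -0.0]
contact_force: [0.2, 0.3, -0.9]
gripper_width: 0.269
grasp_force: 57.2
```

Emit:
{"method": "apply_moves", "body": {
  "targets": [
    {"translation": [0,0,-0.2],"twist": 0,"hand": 0},
    {"translation": [0,0,-0.1],"twist": 0,"hand": 0},
    {"translation": [0,0,0],"twist": 0,"hand": 0}
  ]
}}

```text
time: 8.8
tool_pos: [0.6057, -0.0926, 0.1868]
tool_rot: [0.002, 0.648, 0.762, 0.001]
contact_force: [0.8, 0.6, -0.8]
gripper_width: 0.267
grasp_force: 57.2
```

```bash
python3 - <<'E'
from h import *
where(); save(grab_frame('side'),'s6.png'); i=cv2.imread('pics/s6.png')[70:250,240:440]; cv2.imwrite('pics/s6c.png',cv2.resize(i,(660,594),interpolation=cv2.INTER_CUBIC))
s=state(); d=np.array([.510,.188])-s['tool_pos'][:2]; w=.162
print('to tray: toolx',-np.sin(w)*d[0]+np.cos(w)*d[1],'tooly',np.cos(w)*d[0]+np.sin(w)*d[1])
E
```

```text
t 8.8 tcp [ 0.6057 -0.0926  0.1868] chute [0.0859 0.0056 0.1868] tool y yaw 0.162 tilt -1.0 F [ 0.8  0.6 -0.8] w 0.267 57.1877600485459
to tray: toolx 0.29206257028286736 tooly -0.04844232322609415
```

View pics/s6c.png

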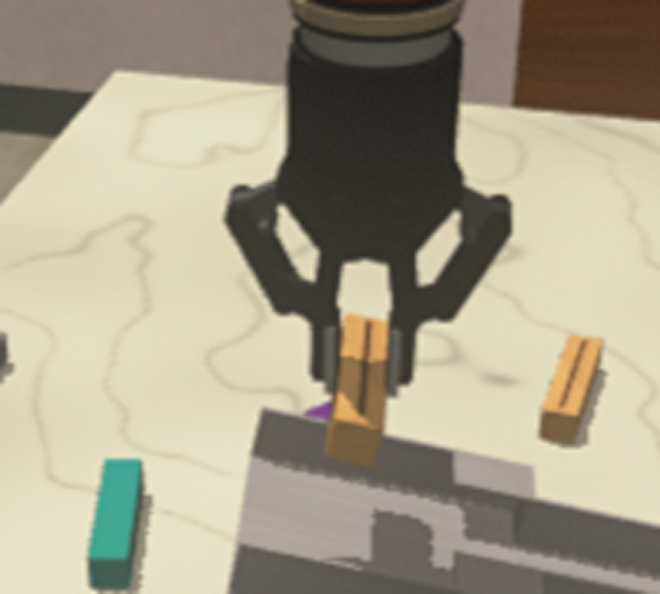

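The marker is held level across the pads. Carrying it to the tray.

Emit:
{"method": "apply_moves", "body": {
  "targets": [
    {"translation": [0.2,-0.03,0],"twist": 0,"hand": 0},
    {"translation": [0.4,-0.07,0],"twist": 0,"hand": 0},
    {"translation": [0.45,-0.08,0],"twist": 0,"hand": 0},
    {"translation": [0.45,-0.08,0],"twist": 0,"hand": 0},
    {"translation": [0.45,-0.08,0],"twist": 0,"hand": 0},
    {"translation": [0.45,-0.07,0],"twist": 0,"hand": 0},
    {"translation": [0.35,-0.05,0],"twist": 0,"hand": 0},
    {"translation": [0.17,-0.02,0],"twist": 0,"hand": 0}
  ]
}}

```text
time: 9.65
tool_pos: [0.5072, 0.1912, 0.1826]
tool_rot: [-0.001, 0.646, 0.763, -0.001]
contact_force: [0.7, -0.4, 0.5]
gripper_width: 0.267
grasp_force: 57.2
```

Emit:
{"method": "apply_moves", "body": {
  "targets": [
    {"translation": [0,0,0.2],"twist": 0,"hand": 0},
    {"translation": [0,0,0.4],"twist": 0,"hand": 0},
    {"translation": [0,0,0.4],"twist": 0,"hand": 0},
    {"translation": [0,0,0.2],"twist": 0,"hand": 0},
    {"translation": [0,0,0.1],"twist": 0,"hand": 0},
    {"translation": [0,0,0.06],"twist": 0,"hand": 0},
    {"translation": [0,0,0],"twist": 0,"hand": 0}
  ]
}}

```text
time: 10.35
tool_pos: [0.5098, 0.1883, 0.0481]
tool_rot: [-0.0, 0.648, 0.762, -0.0]
contact_force: [-0.5, 0.4, -0.2]
gripper_width: 0.268
grasp_force: 57.2
```

```bash
python3 - <<'E'
from h import *
where(); save(grab_frame('side'),'s7.png'); i=cv2.imread('pics/s7.png')[280:480,270:490]; cv2.imwrite('pics/s7c.png',cv2.resize(i,(660,600),interpolation=cv2.INTER_CUBIC))
E
```

```text
t 10.35 tcp [0.5098 0.1883 0.0481] chute [0.0383 0.2986 0.0481] tool y yaw 0.1622 tilt -1.0 F [-0.5  0.4 -0.2] w 0.268 57.22738992422819
```

View pics/s7c.png

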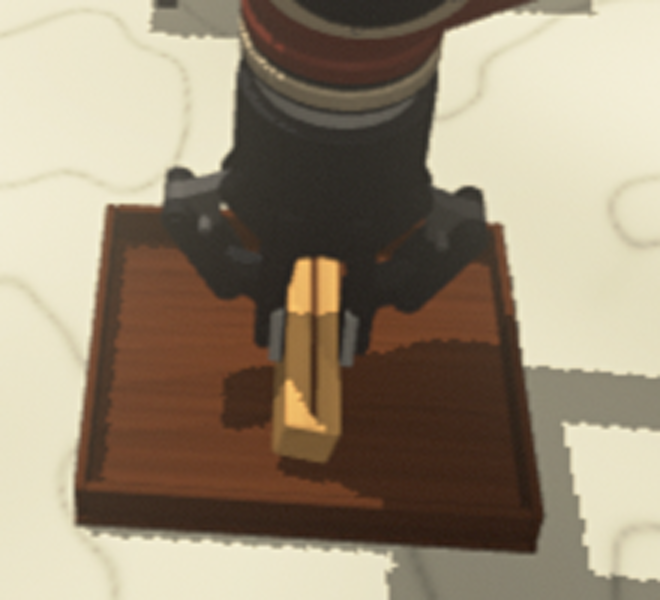

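It's over the tray's middle, with a few mm of gap left. I'll lower it in small steps and watch the force.

Emit:
{"method": "apply_moves", "body": {
  "targets": [
    {"translation": [0,0,0.04],"twist": 0,"hand": 0},
    {"translation": [0,0,0.04],"twist": 0,"hand": 0},
    {"translation": [0,0,0.01],"twist": 0,"hand": 0},
    {"translation": [0,0,0],"twist": 0,"hand": 0}
  ]
}}

```text
time: 10.8
tool_pos: [0.5116, 0.1885, 0.0422]
tool_rot: [0.001, 0.648, 0.762, 0.001]
contact_force: [-3.9, -0.9, 10.8]
gripper_width: 0.269
grasp_force: 57.6
```

Emit:
{"method": "apply_moves", "body": {
  "targets": [
    {"translation": [0,0,0.02],"twist": 0,"hand": 0},
    {"translation": [0,0,0],"twist": 0,"hand": 0}
  ]
}}

```text
time: 11.0
tool_pos: [0.5118, 0.1885, 0.042]
tool_rot: [0.0, 0.648, 0.762, 0.0]
contact_force: [-9.5, -2.5, 22.6]
gripper_width: 0.264
grasp_force: 57.9
```

In contact. I'll relieve the pressure, open and rise.

Emit:
{"method": "apply_moves", "body": {
  "targets": [
    {"translation": [0,0,-0.035],"twist": 0,"hand": 0},
    {"translation": [0,0,0],"twist": 0,"hand": 0.35},
    {"translation": [0,0,0],"twist": 0,"hand": 0.55},
    {"translation": [0,0,0],"twist": 0,"hand": 0.6},
    {"translation": [0,0,-0.1],"twist": 0,"hand": 0.6},
    {"translation": [0,0,-0.4],"twist": 0,"hand": 0.6},
    {"translation": [0,0,-0.5],"twist": 0,"hand": 0.6},
    {"translation": [0,0,-0.5],"twist": 0,"hand": 0.6}
  ]
}}

```text
time: 11.8
tool_pos: [0.5095, 0.1879, 0.1924]
tool_rot: [-0.0, 0.648, 0.762, -0.001]
contact_force: [1.4, -0.2, 0.3]
gripper_width: 0.599
grasp_force: 0.0
```

Emit:
{"method": "apply_moves", "body": {
  "targets": [
    {"translation": [0,0,0],"twist": 0,"hand": 0.6},
    {"translation": [0,0,0],"twist": 0,"hand": 0.6},
    {"translation": [0,0,0],"twist": 0,"hand": 0.6}
  ]
}}

```text
time: 12.1
tool_pos: [0.5093, 0.1879, 0.1896]
tool_rot: [-0.001, 0.648, 0.762, -0.001]
contact_force: [-0.1, -0.7, 0.2]
gripper_width: 0.601
grasp_force: 0.0
```

```bash
python3 - <<'E'
from h import *
where(); save(grab_frame('side'),'s8.png'); i=cv2.imread('pics/s8.png')[280:480,270:490]; cv2.imwrite('pics/s8c.png',cv2.resize(i,(660,600),interpolation=cv2.INTER_CUBIC))
print([(a['point'],round(a['score'],2)) for a in recognise('side','marker_center')])
E
```

```text
t 12.1 tcp [0.5093 0.1879 0.1896] chute [0.0378 0.2983 0.1896] tool y yaw 0.162 tilt -1.0 F [-0.1 -0.7  0.2] w 0.601 0.0
[([0.7564, -0.1344, 0.0213], 0.91), ([0.5087, 0.2011, 0.0266], 0.66), ([0.6608, -0.2765, 0.0227], 0.64)]
```

View pics/s8c.png

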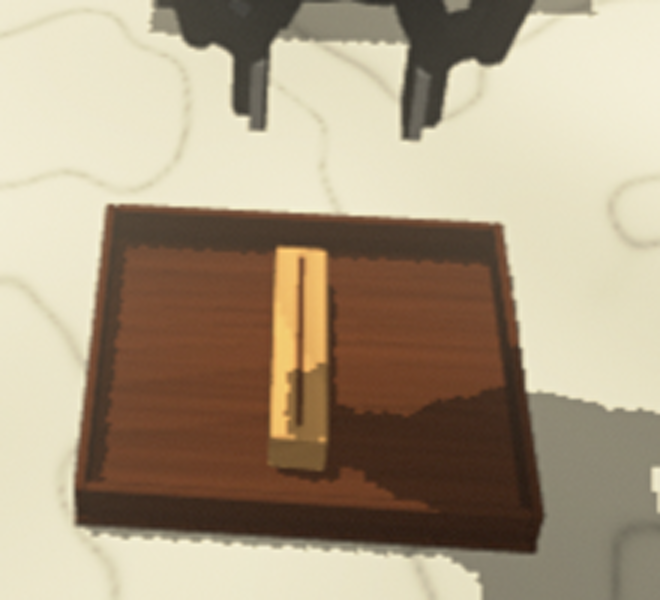

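The marker lies flat near the middle of the tray, at about (300,355) in the crop, and the gripper is clear.

```bash
python3 -c "from plant import *; print(job_done())"
```

```text
the job is handed in; nothing more can be done
None
```

I pushed the marker up the chute clear of the lips, lifted it over the walls and laid it flat near the middle of the tray; I handed the job in at about 12 s of the 46 s allowed, and no verdict came back.

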